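# Bring the rotator's blue-capped vial to the top

## Robot

A 6-joint arm with a two-finger parallel gripper is mounted at the origin on the work surface. World frame = base frame: x ahead of the robot, y to its left, z up, the work surface at z = 0. Lengths are in m, angles in rad, forces in N, time in s.
With the tool pointing down it reaches from about 0.275 to 0.975 m from the base axis. Payload 8.4 kg.
Tool frame: the origin (TCP) lies at the very end of the fingers, on their centre line; the grasp point (between the pads) lies 19 mm behind it; z points along the fingers, x is the direction in which the jaws open and shut, and the axes are right-handed (so a half turn about z gives the same grasp; the last joint's range is limited). The gripper opens to 92 mm and grips with 3 to 60 N. Pads are 20 mm wide; open, the fingers measure 128 mm over their backs; the gripper's body (75 mm by 189 mm) begins 69 mm behind the grasp point.
Start: joints at [-1.171, 0.353, 1.633, -0, 1.155, -0.002], TCP at [0.244, -0.575, 0.215] pointing down, gripper open.
Joint ranges: [-2.63, 2.63], [-0.92, 2.1], [0.06, 2.66], [-1.3, 4.44], [0, 2.69], [-3.02, 3.02]. Speed limits (rad/s): [2.22, 2.22, 2.79, 3.14, 3.14, 3.14].

## Interface

Orientations are given as a unit quaternion [x, y, z, w].
In Python, from plant import ctrl gives the robot as it stands.
- The arm moves only by the shell command python3 -m handwheel 'ROWS' [FORCE]. ROWS is JSON, a list of rows, each an object of numbers: "dx", "dy", "dz": the shift along the tool's x, y, z in cm; "wx", "wy", "wz": the turn, a rotation vector about the tool's x, y, z in rad; "hand": the closure in counts, from 0 (fully open) to 255 (shut). A call has 1 to 5 rows; each row shifts and turns the pose as measured when the row begins, along the tool's axes as they then stand; what a row does not reach is not made up. A row lasts 1/10 s, in which the tool goes at most 50 mm and 8.59 degrees, less where a joint would pass 70% of its speed; a pose out of reach is approached as far as the arm can. A call is refused whole if a number of a shift passes 5 or a number of a turn 0.15, either way. A call with a gripper value outside its range is refused whole. The fingers move at their own pace and stop on an object; FORCE is the grip in N (left out, the last holds). Time passes only in rows, so rows that do not move let the fingers close. It gives the time, the measured TCP pose, the force and the opening at its end, in the units of the state.
- ctrl.observe(): the state, without advancing time (a new reading comes with each control period).
- ctrl.capture(name): name is "scene" or "top"; returns a dict with "color" (400x640x3 uint8, red, green, blue), "fovy" (degrees; the focal length in pixels is half the picture's height over the tangent of half this angle, whatever the lens; pixels are square), "cx", "cy" (the principal point, pixels), "T" (4x4, takes a point from camera to world coordinates). Camera axes: x right, y down, z forward; pixel columns grow to the right and rows downward; lengths in m; the calibration is good to about 2 mm. A picture is of the moment at which its call begins. There is no depth.
- ctrl.sign_off(): hands the job in, once; it reports no verdict.
The state is a dict: "time": time; "joints": joint angles; "joint_velocities": joint speeds; "joint_efforts": joint torques, N m; "eef_pos": TCP position; "ee_rot": TCP orientation; "force": force on the tool from outside, world axes, zero at the start; "moment": the same for the moment, N m; "finger_gap": finger opening in m.
Only numpy, scipy, OpenCV 4.12 (cv2) and the standard library are available. Lean on these libraries where they do the work, as an engineer would, in place of code of your own. Each camera call takes 0.05 s, during which the arm holds its last target.

## Task

The wheel of the tube rotator has stopped with its blue-capped vial hanging low. With the fingertips, gently push one orange spoke after another to turn the wheel until the vial points straight up, and leave it standing still there. Push the spokes only: do not touch the vial, do not pinch the wheel or set it spinning, do not lift, tip or shove the rotator, and leave the other things on the bench where they are.

Things in the scene. Friction and masses are not known exactly. Their poses are not given: they have to be found in the camera images.
- rotator: tube rotator, about 2.4 kg, loose on the bench: base 150 x 150 x 20 mm (x -70 to 80 mm), white motor housing (x -60 to 10 mm, 100 mm wide, top at 185 mm) nearer the robot, and beyond it an upright wheel. Origin on the bench; z up, x along the axle from housing to wheel and away from the robot (turned up to 0.35 rad), y sideways in the wheel's plane
- axle (a point): centre of the wheel on its level axle, 45 mm along the rotator's x, 155 mm above the bench; axes as the rotator's. The wheel has a grey hub of 30 mm radius and six straight orange spokes, no rim, 60 degrees apart, each 10 mm wide in the wheel's plane, 14 mm thick along the axle (centred here), ending 120 mm from the axle
- wheel (a joint): angle of the wheel in rad about the rotator's x: 0 (or any whole turn) when the vial points straight up; as it grows from 0 the vial leans towards the rotator's -y. It starts between 1.9 and 4.38, turns either way without stops and stays where it is left: friction of 0.12 N m, so 1 to 2 N near a spoke's end moves it
- vial: the white vial, 20 mm across, with a blue cap 24 mm across and 18 mm long, fixed on the wheel half-way between two spokes (30 degrees from each) and pointing outwards; its origin is on the axle, its own z axis points along the vial from the axle to the cap, and the cap's end is 72 mm from the axle
- cap (a point): centre of the outer end of the blue cap, 72 mm from the axle
- cork_ring: loose cork ring, 84 mm across and 28 mm high, beyond the wheel; origin under its centre
- dish: loose clear round dish, 90 mm across and 16 mm high, beyond the wheel; origin under its centre
- amber_tall: loose amber bottle with red cap, 60 mm across, 130 mm high; origin under its centre
- amber_short: loose amber jar with red cap, 52 mm across, 95 mm high; origin under its centre
- clear_bottle: loose clear bottle with blue cap, 66 mm across, 140 mm high; origin under its centre
- tip_box: loose yellow open divided box, 80 x 120 x 50 mm; origin under its centre

How it is judged:
By the outcome, as a careful person would: the job done as asked, in the order asked, and still so for the second after the job is handed in, with the robot touching nothing.
It also fails if it takes over 48 s, if anything falls off the work surface, if the arm or the gripper's body presses on something with over 40 N, if the wrist force passes 120 N, or if a joint passes its speed limit or range.

## Working session

There is one attempt and no reset: what is moved stays moved. The work goes in short steps, Python scripts to look and compute and a shell command to move; the robot and the scene stay as the last step left them, time stands still between calls to the robot, and variables do not carry over. Pictures are saved under pics/ and viewed, and the job is handed in when it is done.

```bash
ls; mkdir -p pics; python3 - <<'E'
from plant import ctrl
import cv2
print(ctrl.observe())
for n in("scene","top"):
    c=ctrl.capture(n); cv2.imwrite(f"pics/{n}0.png",c["color"][:,:,::-1]); print(n,c["fovy"],c["cx"],c["cy"],c["T"])
E
```

```text
pics
{'time': 0.0, 'joints': array([-1.17142097e+00,  3.53650730e-01,  1.63412636e+00, -2.01777256e-05,
        1.15519573e+00, -2.37873501e-03]), 'joint_velocities': array([-0.00059896, -0.00031748, -0.00088481,  0.00102609, -0.00172819,
        0.00085788]), 'joint_efforts': array([-1.84667078e-03, -5.93839860e+01, -3.34216189e+01,  6.95460825e-02,
        2.33211648e-02, -1.09584230e-04]), 'eef_pos': array([ 0.24421016, -0.57477821,  0.21386541]), 'ee_rot': array([ 8.33978483e-01, -5.51796533e-01, -5.79717679e-04, -3.74474114e-04]), 'force': array([-0.35362282, -0.39761064,  0.61883126]), 'moment': array([ 0.01553442, -0.01806516,  0.01658513]), 'finger_gap': 0.09211280777545285}
scene 42.64649511201048 315.28564790181986 204.20929782218067 [[ 4.56196794e-01  6.65027142e-01 -5.91289595e-01  1.50857025e+00]
 [ 8.89877733e-01 -3.42009417e-01  3.01905912e-01 -4.71001614e-01]
 [-1.45098391e-03 -6.63903954e-01 -7.47816445e-01  1.31619740e+00]
 [ 0.00000000e+00  0.00000000e+00  0.00000000e+00  1.00000000e+00]]
top 49.689618522263444 309.1985025781061 203.8765833090046 [[ 0.04115821 -0.97247354  0.22934957  0.34548322]
 [-0.99913722 -0.04133407  0.00403929  0.00746537]
 [ 0.00555185 -0.22931794 -0.97333574  1.18498931]
 [ 0.          0.          0.          1.        ]]
```

View pics/scene0.png

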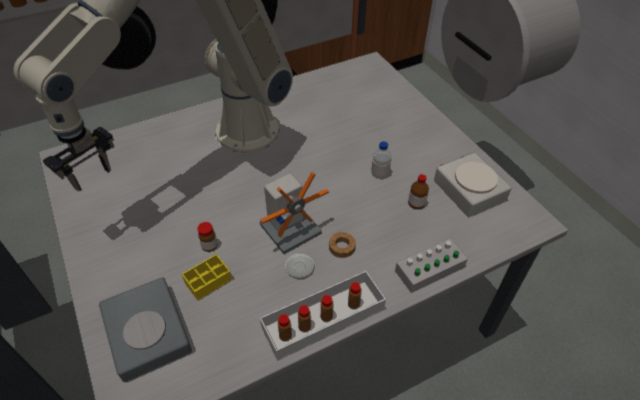

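View pics/top0.png

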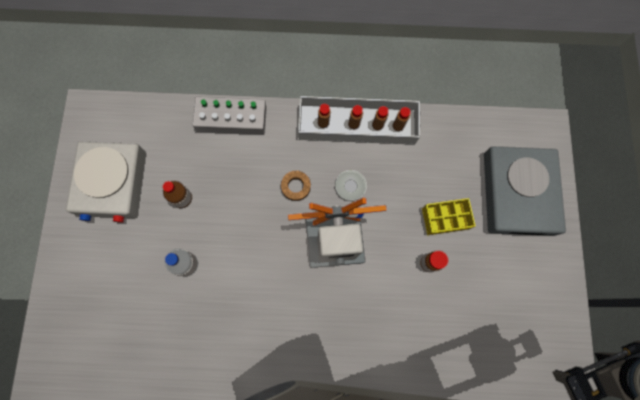

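The scene view shows the wheel hub near (298,206), the vial just visible near (282,217), and the dish and ring beyond it. The top view shows the hub near (338,210), the housing near (340,240), and a blue spot near (360,216). I'll enlarge both crops.

```bash
python3 - <<'E'
import cv2,numpy as np
a=cv2.imread("pics/scene0.png")[160:260,240:370]; b=cv2.imread("pics/top0.png")[165:275,270:400]
a=cv2.resize(a,(780,600),interpolation=cv2.INTER_CUBIC);cv2.imwrite("pics/s0z.png",a)
b=cv2.resize(b,(709,600),interpolation=cv2.INTER_CUBIC);cv2.imwrite("pics/t0z.png",b)
E
```

```text
(no output)
```

View pics/s0z.png

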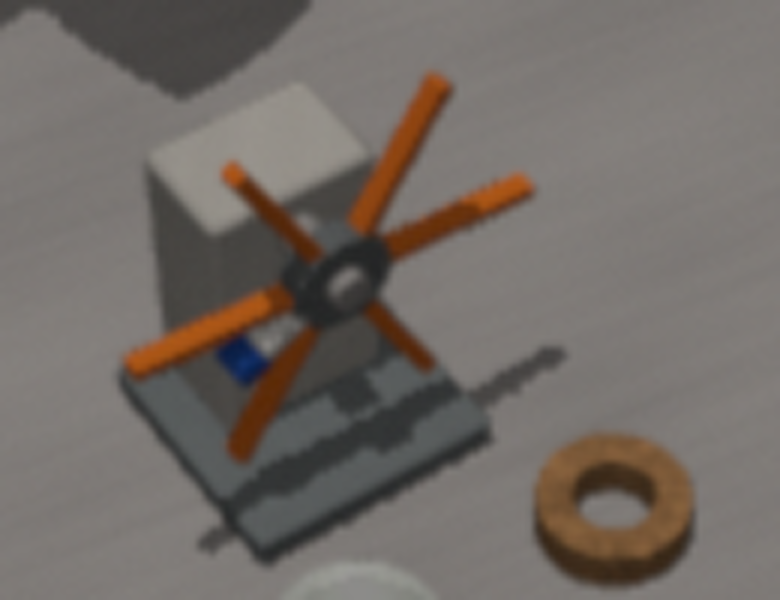

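View pics/t0z.png

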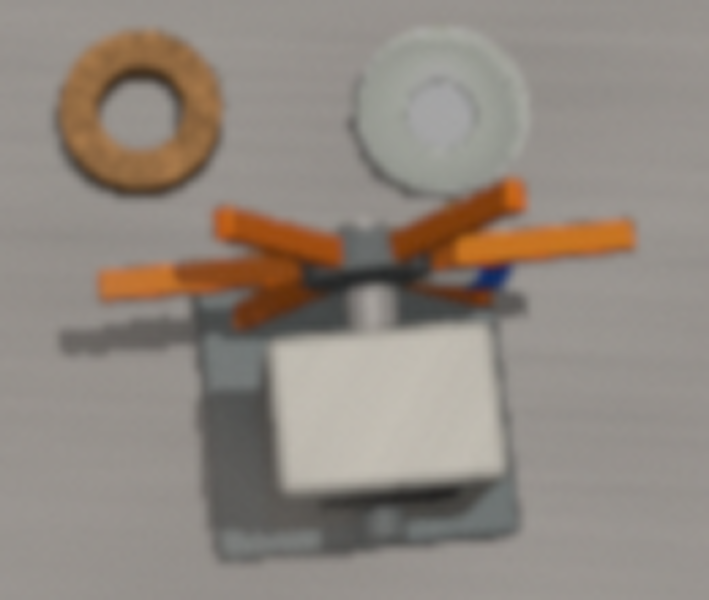

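The wheel has two spokes up, two nearly level and two down, and the vial sits low on the rotator's -y side. I'll measure the pose from the housing top and the wheel angle from rays onto the wheel plane.

```bash
cat > h.py <<'E'
import cv2,numpy as np
from plant import ctrl
def cam(n,save=None):
    c=ctrl.capture(n)
    if save: cv2.imwrite(f"pics/{save}.png",c["color"][:,:,::-1])
    return c
def rays(c,uv):
    f=200/np.tan(np.radians(c["fovy"]/2)); uv=np.atleast_2d(uv).astype(float)
    d=np.c_[(uv[:,0]-c["cx"])/f,(uv[:,1]-c["cy"])/f,np.ones(len(uv))]
    return c["T"][:3,3],d@c["T"][:3,:3].T
def onplane(c,uv,p,n):
    o,d=rays(c,uv); n=np.array(n,float)
    return o+d*(((np.array(p)-o)@n)/(d@n))[:,None]
def proj(c,P):
    f=200/np.tan(np.radians(c["fovy"]/2)); q=(np.atleast_2d(P)-c["T"][:3,3])@c["T"][:3,:3]
    return np.c_[q[:,0]/q[:,2]*f+c["cx"],q[:,1]/q[:,2]*f+c["cy"]]
def tri(c1,u1,c2,u2):
    A=[];b=[]
    for c,u in((c1,u1),(c2,u2)):
        o,d=rays(c,u);d=d[0]/np.linalg.norm(d[0]);M=np.eye(3)-np.outer(d,d);A.append(M);b.append(M@o)
    x=np.linalg.lstsq(np.vstack(A),np.hstack(b),rcond=None)[0]
    return x
def wheel(c,axle,yaw,off=0.007):
    ax=np.array([np.cos(yaw),np.sin(yaw),0]);ay=np.array([-np.sin(yaw),np.cos(yaw),0])
    h=cv2.cvtColor(c["color"],cv2.COLOR_RGB2HSV)
    def pts(m,o):
        v,u=np.nonzero(m);P=onplane(c,np.c_[u,v],axle+ax*o,ax)-axle
        return P@ay,P[:,2]
    y,z=pts(cv2.inRange(h,(5,180,60),(18,255,255)),off)
    r=np.hypot(y,z);k=(r>.04)&(r<.125);ps=np.arctan2(z[k],y[k])
    off60=np.angle(np.exp(6j*ps).mean())/6
    y2,z2=pts(cv2.inRange(h,(105,150,50),(130,255,255)),0)
    k2=np.hypot(y2,z2)<.1
    return np.degrees(off60),k.sum(),(np.degrees(np.arctan2(z2[k2].mean(),y2[k2].mean())),k2.sum()) if k2.any() else None
E
python3 - <<'E'
from h import *
t=cam("top");s=cam("scene")
# housing top
g=cv2.cvtColor(t["color"],cv2.COLOR_RGB2HSV)
m=cv2.inRange(g,(0,0,165),(180,45,255));m[:222]=0;m[262:]=0;m[:,:312]=0;m[:,370:]=0
cs,_=cv2.findContours(m,cv2.RETR_EXTERNAL,cv2.CHAIN_APPROX_NONE);cc=max(cs,key=cv2.contourArea)
P=onplane(t,cc[:,0],[0,0,.185],[0,0,1])[:,:2]
r=cv2.minAreaRect((P*1000).astype(np.float32));print(r)
h1=tri(s,(240+345/6,160+283/6),t,(270+365/5.454,165+272/5.454));print("hub tri",h1)
print(onplane(t,(270+365/5.454,165+272/5.454),[0,0,.18],[0,0,1]))
E
```

```text
((500.28533935546875, -65.06884765625), (62.74618148803711, 92.15096282958984), 7.58579683303833)
hub tri [ 0.5669946  -0.05458502  0.14459179]
[[ 0.55826219 -0.05531202  0.18      ]]
```

```bash
python3 - <<'E'
from h import *
s=cam("scene");t=cam("top")
yaw=np.radians(7.6)
A=np.array([.5690,-.0557,.155])
for o in(0,.004,.007):print(wheel(s,A,yaw,o))
ax=np.array([np.cos(yaw),np.sin(yaw),0]);ay=np.array([-np.sin(yaw),np.cos(yaw),0])
# check overlay
for n,c in(("s1",s),("t1",t)):
    im=c["color"][:,:,::-1].copy(); w=wheel(s,A,yaw)[0]
    for i in range(6):
        a=np.radians(w+60*i); p=proj(c,A+.12*(np.cos(a)*ay+np.sin(a)*np.array([0,0,1])))[0]
        cv2.circle(im,tuple(p.round().astype(int)),2,(0,255,0),1)
    p=proj(c,A)[0];cv2.circle(im,tuple(p.round().astype(int)),2,(255,0,255),1)
    cr=im[160:260,240:400];cv2.imwrite(f"pics/{n}.png",cv2.resize(cr,(800,500),interpolation=cv2.INTER_CUBIC))
E
```

```text
(np.float64(-2.981299864595246), np.int64(397), (np.float64(-157.0891851756186), np.int64(28)))
(np.float64(-3.2962912864859697), np.int64(397), (np.float64(-157.0891851756186), np.int64(28)))
(np.float64(-3.766454942811303), np.int64(392), (np.float64(-157.0891851756186), np.int64(28)))
```

View pics/s1.png

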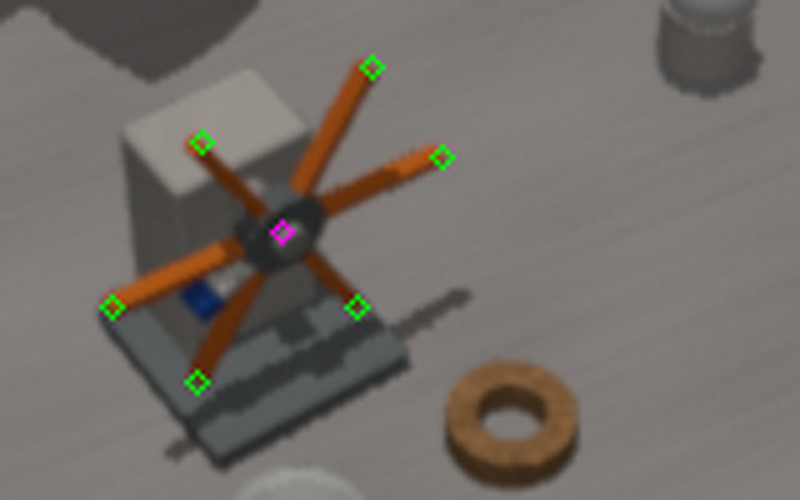

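View pics/t1.png

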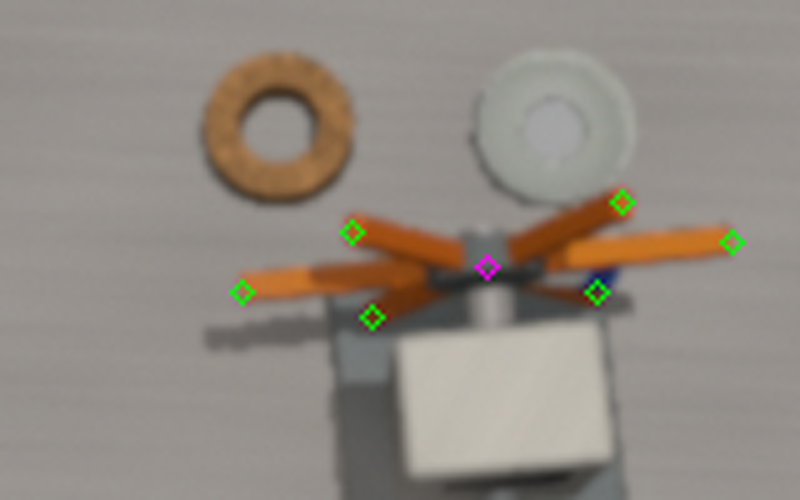

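The pose fit agrees in both views. Spokes are at about -3.5°+60k and the vial is at θ≈116.5°. I'll push the top spokes from -y to +y with closed fingertips, tip about 88 mm above the axle so it passes over the vial.

```bash
python3 -m handwheel '[{"dz":-2,"wz":0.135,"hand":255},{"dz":-2,"wz":0.134,"hand":255},{"hand":255},{"hand":255},{"hand":255}]' 20
cat > st.py <<'E'
from h import *
yaw=np.radians(7.6);A=np.array([.5690,-.0557,.155])
ax=np.array([np.cos(yaw),np.sin(yaw),0]);ay=np.array([-np.sin(yaw),np.cos(yaw),0])
def st():
    o=ctrl.observe();d=np.array(o["eef_pos"])-A
    from scipy.spatial.transform import Rotation as R
    M=R.from_quat(o["ee_rot"]).as_matrix()
    print("t",round(o["time"],2),"rot xyz mm",(1e3*np.array([d@ax,d@ay,d[2]])).round(1),"toolx",M[:,0].round(3),"toolz",M[:,2].round(3),"F",np.round(o["force"],2),"gap",round(o["finger_gap"],4), "tcp->tool cm",((-d*[1,1,0])@M*100).round(1))
if __name__=="__main__": st()
E
python3 st.py
```

```text
t 0.3 rot xyz mm [-390.5 -471.9   59.3] toolx [ 0.391 -0.92  -0.   ] toolz [-0.  0. -1.] F [0.48 0.27 0.49] gap 0.0919 tcp->tool cm [-35.1 -50.2   0. ]invalid input
```

```bash
python3 -m handwheel '[{"dx":0,"dy":0,"dz":-2,"wx":0,"wy":0,"wz":0.135,"hand":255},{"dx":0,"dy":0,"dz":-2,"wx":0,"wy":0,"wz":0.134,"hand":255}]' 20; python3 st.py
```

```text
time: 0.5
eef_pos: [0.2436, -0.5733, 0.252]
ee_rot: [0.75, -0.661, -0.003, -0.001]
force: [0.1, 0.0, 0.1]
finger_gap: 0.0777
t 0.5 rot xyz mm [-391. -470.   97.] toolx [ 0.126 -0.992 -0.006] toolz [-0.003  0.006 -1.   ] F [0.14 0.   0.13] gap 0.0777 tcp->tool cm [-47.2 -38.8   0.2]
```

```bash
python3 -m handwheel '[{"dx":-2.9,"dy":-3.25,"dz":-0.5,"wx":0,"wy":0,"wz":0,"hand":255},{"dx":-2.9,"dy":-3.25,"dz":-0.5,"wx":0,"wy":0,"wz":0,"hand":255},{"dx":-2.9,"dy":-3.25,"dz":0,"wx":0,"wy":0,"wz":0,"hand":255},{"dx":-2.9,"dy":-3.25,"dz":0,"wx":0,"wy":0,"wz":0,"hand":255},{"dx":-2.9,"dy":-3.25,"dz":0,"wx":0,"wy":0,"wz":0,"hand":255}]'; python3 st.py
```

```text
time: 1.0
eef_pos: [0.3891, -0.4101, 0.2656]
ee_rot: [0.746, -0.666, 0.0, 0.0]
force: [0.5, -1.0, -0.2]
finger_gap: 0.038
t 1.0 rot xyz mm [-225.2 -327.5  110.6] toolx [ 0.113 -0.994  0.   ] toolz [-0. -0. -1.] F [ 0.48 -1.04 -0.18] gap 0.038 tcp->tool cm [-33.2 -21.9  -0. ]
```

```bash
python3 -m handwheel '[{"dx":-3.2,"dy":-3.2,"dz":0,"wx":0,"wy":0,"wz":-0.019,"hand":255},{"dx":-3.2,"dy":-3.2,"dz":0,"wx":0,"wy":0,"wz":0,"hand":255},{"dx":-3.2,"dy":-3.2,"dz":0,"wx":0,"wy":0,"wz":0,"hand":255},{"dx":-3.2,"dy":-3.4,"dz":0,"wx":0,"wy":0,"wz":0,"hand":255},{"dx":-3.2,"dy":-3.4,"dz":0,"wx":0,"wy":0,"wz":0,"hand":255}]'; python3 st.py
```

```text
time: 1.5
eef_pos: [0.5359, -0.2227, 0.2664]
ee_rot: [0.752, -0.659, 0.001, 0.0]
force: [1.7, 0.1, -0.5]
finger_gap: 0.0006
t 1.5 rot xyz mm [ -54.9 -161.2  111.4] toolx [ 0.131 -0.991  0.002] toolz [ 0.001 -0.001 -1.   ] F [ 1.66  0.12 -0.45] gap 0.0006 tcp->tool cm [-16.1  -5.5  -0. ]
```

Next I'll move into line with the wheel plane, still clear of the spoke at y≈-115, and lower to about 88 mm.

```bash
python3 -m handwheel '[{"dx":-2,"dy":-2.5,"dz":0.5,"wx":0,"wy":0,"wz":0,"hand":255},{"dx":-1.5,"dy":-2,"dz":0.8,"wx":0,"wy":0,"wz":0,"hand":255},{"dx":-0.5,"dy":-0.8,"dz":0.8,"wx":0,"wy":0,"wz":0,"hand":255},{"dx":0,"dy":0,"dz":0,"wx":0,"wy":0,"wz":0,"hand":255}]'; python3 - <<'E'
from st import *
st(); s=cam("scene","s2")
print(wheel(s,A,yaw))
im=cv2.imread("pics/s2.png")[120:260,220:380];cv2.imwrite("pics/s2z.png",cv2.resize(im,(680,595)))
E
```

```text
time: 1.9
eef_pos: [0.5878, -0.1689, 0.2447]
ee_rot: [0.754, -0.657, 0.001, -0.001]
force: [-0.0, -0.7, 0.2]
finger_gap: 0.0006
t 1.9 rot xyz mm [   3.6 -114.7   89.7] toolx [ 0.138 -0.99   0.001] toolz [ 0.003 -0.001 -1.   ] F [-0.   -0.73  0.15] gap 0.0006 tcp->tool cm [-11.5   0.3  -0. ]
(np.float64(-3.3040155469326065), np.int64(410), (np.float64(-158.37630350963016), np.int64(29)))
```

View pics/s2z.png

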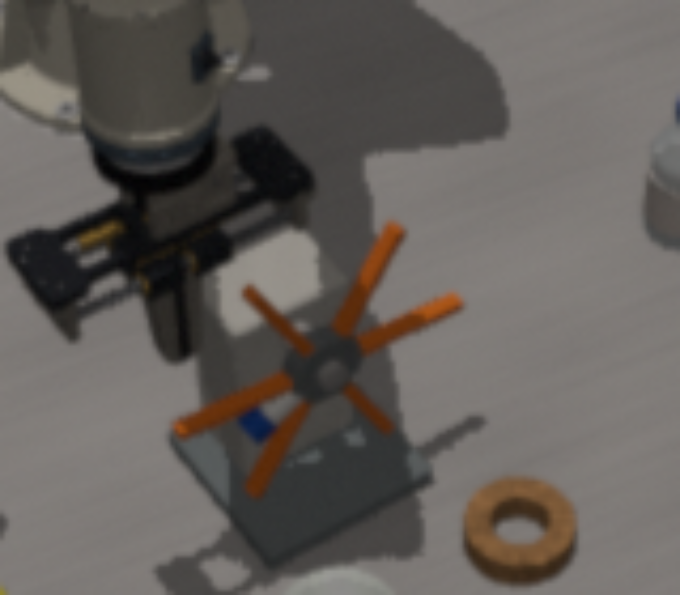

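```bash
python3 -m handwheel '[{"dx":-1.5,"dy":0.1,"dz":0,"wx":0,"wy":0,"wz":0,"hand":255},{"dx":-1,"dy":0.1,"dz":0,"wx":0,"wy":0,"wz":0,"hand":255},{"dx":-0.7,"dy":0.1,"dz":0,"wx":0,"wy":0,"wz":0,"hand":255},{"dx":-0.7,"dy":0,"dz":0,"wx":0,"wy":0,"wz":0,"hand":255},{"dx":-0.7,"dy":0,"dz":0,"wx":0,"wy":0,"wz":0,"hand":255}]'; python3 - <<'E'
from st import *
st(); print(wheel(cam("scene","s3"),A,yaw))
E
```

```text
time: 2.45
eef_pos: [0.5753, -0.1252, 0.2468]
ee_rot: [0.752, -0.659, 0.003, -0.0]
force: [0.1, -2.8, 3.3]
finger_gap: 0.0004
t 2.45 rot xyz mm [ -2.9 -69.7  91.8] toolx [ 0.132 -0.991  0.004] toolz [ 0.004 -0.003 -1.   ] F [ 0.09 -2.76  3.28] gap 0.0004 tcp->tool cm [-7.  -0.3 -0. ]
(np.float64(-5.761930746010139), np.int64(411), (np.float64(-158.72042336596334), np.int64(29)))
```

```bash
python3 -m handwheel '[{"dx":-0.8,"dy":0,"dz":0.05,"wx":0,"wy":0,"wz":0,"hand":255},{"dx":-0.8,"dy":0,"dz":0.05,"wx":0,"wy":0,"wz":0,"hand":255},{"dx":-0.8,"dy":0,"dz":0.05,"wx":0,"wy":0,"wz":0,"hand":255},{"dx":-0.8,"dy":0,"dz":0.05,"wx":0,"wy":0,"wz":0,"hand":255},{"dx":-0.8,"dy":0,"dz":0,"wx":0,"wy":0,"wz":0,"hand":255}]'; python3 - <<'E'
from st import *
st(); print(wheel(cam("scene","s4"),A,yaw))
E
```

```text
time: 3.0
eef_pos: [0.5702, -0.0824, 0.2454]
ee_rot: [0.752, -0.659, 0.004, -0.001]
force: [1.1, -0.6, 1.0]
finger_gap: 0.0006
t 3.0 rot xyz mm [ -2.3 -26.6  90.4] toolx [ 0.132 -0.991  0.004] toolz [ 0.006 -0.004 -1.   ] F [ 1.12 -0.57  0.96] gap 0.0006 tcp->tool cm [-2.7 -0.2 -0. ]
(np.float64(-28.44603441803341), np.int64(420), (np.float64(177.84055408931445), np.int64(34)))
```

```bash
python3 -m handwheel '[{"dx":-0.8,"dy":0,"dz":0.05,"wx":0,"wy":0,"wz":0,"hand":255},{"dx":-0.8,"dy":0,"dz":0.05,"wx":0,"wy":0,"wz":0,"hand":255},{"dx":-0.8,"dy":0,"dz":0.05,"wx":0,"wy":0,"wz":0,"hand":255},{"dx":-0.8,"dy":0,"dz":0,"wx":0,"wy":0,"wz":0,"hand":255},{"dx":-0.8,"dy":0,"dz":0,"wx":0,"wy":0,"wz":0,"hand":255}]';python3 -m handwheel '[{"dx":-0.7,"dy":0,"dz":0,"wx":0,"wy":0,"wz":0,"hand":255},{"dx":-0.4,"dy":0,"dz":0,"wx":0,"wy":0,"wz":0,"hand":255},{"dx":0,"dy":0,"dz":0,"wx":0,"wy":0,"wz":0,"hand":255}]'; python3 - <<'E'
from st import *
st(); print(wheel(cam("scene","s5"),A,yaw))
im=cv2.imread("pics/s5.png")[120:260,220:380];cv2.imwrite("pics/s5z.png",cv2.resize(im,(680,595)))
E
```

```text
time: 3.55
eef_pos: [0.5638, -0.0387, 0.2426]
ee_rot: [0.752, -0.659, 0.003, -0.0]
force: [-0.4, -2.2, -0.1]
finger_gap: 0.0005
time: 3.85
eef_pos: [0.5617, -0.0255, 0.2424]
ee_rot: [0.753, -0.658, 0.002, -0.0]
force: [-0.7, -1.1, -0.5]
finger_gap: 0.0006
t 3.85 rot xyz mm [-3.2 30.8 87.4] toolx [ 0.133 -0.991  0.003] toolz [ 0.004 -0.003 -1.   ] F [-0.73 -1.12 -0.54] gap 0.0006 tcp->tool cm [ 3.1 -0.3  0. ]
(np.float64(-0.4229970414575705), np.int64(406), (np.float64(148.7783397354867), np.int64(49)))
```

View pics/s5z.png

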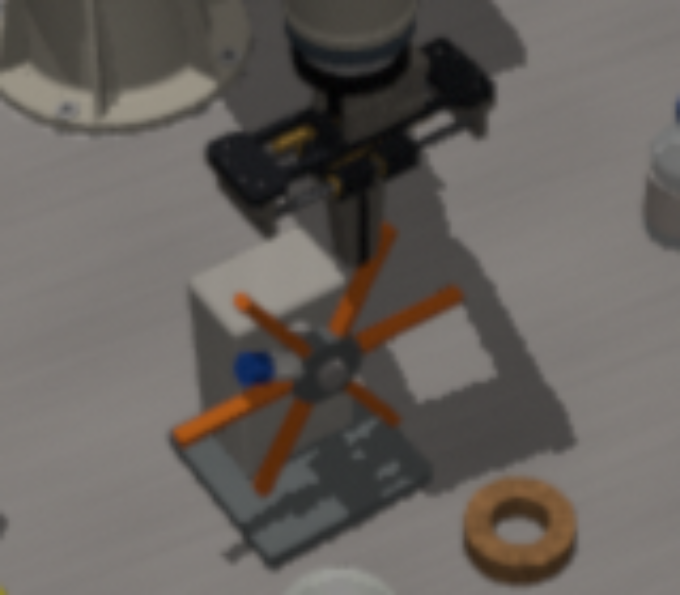

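The vial has gone up to about 150° (pixel 253,368 in the crop). I'll back off, lift over the spokes, and come back behind the next one.

```bash
python3 -m handwheel '[{"dx":0.6,"dy":-0.2,"dz":-0.5,"wx":0,"wy":0,"wz":0,"hand":255},{"dx":0.2,"dy":0,"dz":-3,"wx":0,"wy":0,"wz":0,"hand":255},{"dx":0,"dy":0,"dz":-3,"wx":0,"wy":0,"wz":0,"hand":255},{"dx":3,"dy":0,"dz":0,"wx":0,"wy":0,"wz":0,"hand":255},{"dx":4,"dy":0,"dz":0,"wx":0,"wy":0,"wz":0,"hand":255}]';python3 -m handwheel '[{"dx":4,"dy":0,"dz":0,"wx":0,"wy":0,"wz":0,"hand":255},{"dx":3,"dy":0,"dz":0,"wx":0,"wy":0,"wz":0,"hand":255},{"dx":0,"dy":0,"dz":0,"wx":0,"wy":0,"wz":0,"hand":255}]'; python3 - <<'E'
from st import *
st(); print(wheel(cam("scene","s6"),A,yaw))
E
```

```text
time: 4.4
eef_pos: [0.5747, -0.1024, 0.3116]
ee_rot: [0.754, -0.657, 0.001, -0.001]
force: [0.5, 0.1, -1.4]
finger_gap: 0.0006
time: 4.7
eef_pos: [0.5856, -0.1796, 0.3141]
ee_rot: [0.753, -0.658, 0.003, -0.002]
force: [-0.0, 0.5, -0.2]
finger_gap: 0.0005
t 4.7 rot xyz mm [ 1.000e-01 -1.251e+02  1.591e+02] toolx [ 0.134 -0.991  0.003] toolz [ 0.007 -0.002 -1.   ] F [-0.03  0.51 -0.24] gap 0.0005 tcp->tool cm [-12.5  -0.   -0. ]
(np.float64(0.47090246811501685), np.int64(412), (np.float64(148.88499327409718), np.int64(48)))
```

```bash
python3 -m handwheel '[{"dx":0,"dy":0,"dz":3.5,"wx":0,"wy":0,"wz":0,"hand":255},{"dx":-0.5,"dy":0,"dz":3,"wx":0,"wy":0,"wz":0,"hand":255},{"dx":-1,"dy":0,"dz":0,"wx":0,"wy":0,"wz":0,"hand":255},{"dx":-1,"dy":0,"dz":0,"wx":0,"wy":0,"wz":0,"hand":255},{"dx":-0.7,"dy":0,"dz":0,"wx":0,"wy":0,"wz":0,"hand":255}]'; python3 st.py
```

```text
time: 5.25
eef_pos: [0.5825, -0.1434, 0.2511]
ee_rot: [0.753, -0.658, 0.004, -0.004]
force: [1.1, -0.5, 0.0]
finger_gap: 0.0005
t 5.25 rot xyz mm [  1.7 -88.7  96.1] toolx [ 0.133 -0.991  0.001] toolz [ 0.011  0.    -1.   ] F [ 1.11 -0.46  0.02] gap 0.0005 tcp->tool cm [-8.9  0.2 -0. ]
```

```bash
python3 -m handwheel '[{"dx":-0.5,"dy":0.1,"dz":0.6,"wx":0,"wy":0,"wz":0,"hand":255},{"dx":-0.7,"dy":0.1,"dz":0.1,"wx":0,"wy":0,"wz":0,"hand":255},{"dx":-0.7,"dy":0,"dz":0,"wx":0,"wy":0,"wz":0,"hand":255},{"dx":-0.8,"dy":0,"dz":0,"wx":0,"wy":0,"wz":0,"hand":255},{"dx":-0.8,"dy":0,"dz":0,"wx":0,"wy":0,"wz":0,"hand":255}]'; python3 -m handwheel '[{"dx":-0.8,"dy":0,"dz":0.05,"wx":0,"wy":0,"wz":0,"hand":255},{"dx":-0.8,"dy":0,"dz":0.05,"wx":0,"wy":0,"wz":0,"hand":255},{"dx":-0.8,"dy":0,"dz":0.05,"wx":0,"wy":0,"wz":0,"hand":255}]'; python3 - <<'E'
from st import *
st(); print(wheel(cam("scene","s7"),A,yaw))
E
```

```text
time: 5.75
eef_pos: [0.5783, -0.1067, 0.2491]
ee_rot: [0.753, -0.658, 0.009, -0.005]
force: [-0.5, -1.5, 2.3]
finger_gap: 0.0004
time: 6.05
eef_pos: [0.5747, -0.0805, 0.2475]
ee_rot: [0.753, -0.658, 0.009, -0.005]
force: [0.4, -1.0, 1.3]
finger_gap: 0.0005
t 6.05 rot xyz mm [  2.4 -25.4  92.5] toolx [ 0.134 -0.991  0.006] toolz [ 0.02  -0.003 -1.   ] F [ 0.4  -1.01  1.34] gap 0.0005 tcp->tool cm [-2.5  0.2 -0. ]
(np.float64(-29.626542148169516), np.int64(424), (np.float64(122.80890554632501), np.int64(50)))
```

```bash
python3 -m handwheel '[{"dx":-0.8,"dy":0,"dz":0.05,"wx":0,"wy":0,"wz":0,"hand":255},{"dx":-0.8,"dy":0,"dz":0.05,"wx":0,"wy":0,"wz":0,"hand":255},{"dx":-0.8,"dy":0,"dz":0.05,"wx":0,"wy":0,"wz":0,"hand":255},{"dx":-0.8,"dy":0,"dz":0,"wx":0,"wy":0,"wz":0,"hand":255},{"dx":-0.6,"dy":0,"dz":0,"wx":0,"wy":0,"wz":0,"hand":255}]';python3 -m handwheel '[{"dx":-0.4,"dy":0,"dz":0,"wx":0,"wy":0,"wz":0,"hand":255},{"dx":0,"dy":0,"dz":0,"wx":0,"wy":0,"wz":0,"hand":255}]'; python3 - <<'E'
from st import *
st(); s=cam("scene","s8"); t=cam("top","t8")
print([wheel(s,A,yaw,o) for o in (0,.004,.007)],wheel(t,A,yaw))
im=cv2.imread("pics/s8.png")[120:260,220:380];cv2.imwrite("pics/s8z.png",cv2.resize(im,(680,595)))
E
```

```text
time: 6.6
eef_pos: [0.5683, -0.0388, 0.2444]
ee_rot: [0.753, -0.658, 0.007, -0.005]
force: [-0.1, -1.3, -0.8]
finger_gap: 0.0002
time: 6.8
eef_pos: [0.5674, -0.0335, 0.2441]
ee_rot: [0.753, -0.657, 0.007, -0.005]
force: [-0.0, -1.9, -0.3]
finger_gap: 0.0004
t 6.8 rot xyz mm [ 1.4 22.2 89.1] toolx [ 0.135 -0.991  0.005] toolz [ 0.017 -0.002 -1.   ] F [-0.02 -1.86 -0.25] gap 0.0004 tcp->tool cm [2.2 0.1 0. ]
[(np.float64(5.17367537641557), np.int64(408), (np.float64(98.1175359852897), np.int64(48))), (np.float64(4.761756405157552), np.int64(404), (np.float64(98.1175359852897), np.int64(48))), (np.float64(4.240233609724317), np.int64(403), (np.float64(98.1175359852897), np.int64(48)))] (np.float64(-17.3825526191593), np.int64(266), (np.float64(104.3005326491051), np.int64(21)))
```

View pics/s8z.png

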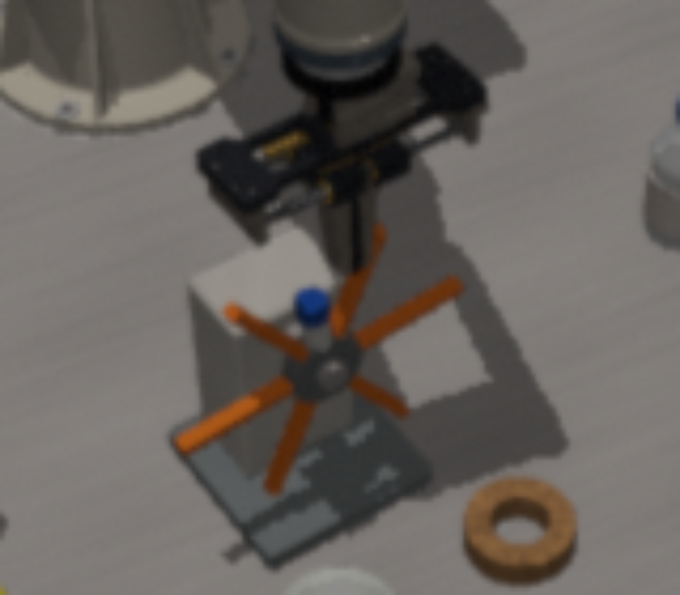

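About 4.5° remain, which is roughly 8–9 mm of push.

```bash
python3 -m handwheel '[{"dx":-0.4,"dy":0,"dz":0,"wx":0,"wy":0,"wz":0,"hand":255},{"dx":-0.4,"dy":0,"dz":0,"wx":0,"wy":0,"wz":0,"hand":255},{"dx":0,"dy":0,"dz":0,"wx":0,"wy":0,"wz":0,"hand":255},{"dx":0,"dy":0,"dz":0,"wx":0,"wy":0,"wz":0,"hand":255}]'; python3 - <<'E'
from st import *
st(); s=cam("scene","s9")
print([wheel(s,A,yaw,o) for o in (0,.004,.007)])
E
```

```text
time: 7.3
eef_pos: [0.5663, -0.0258, 0.2442]
ee_rot: [0.753, -0.658, 0.007, -0.005]
force: [0.3, -1.2, 0.2]
finger_gap: 0.0004
t 7.3 rot xyz mm [ 1.3 29.9 89.2] toolx [ 0.134 -0.991  0.005] toolz [ 0.017 -0.002 -1.   ] F [ 0.33 -1.18  0.16] gap 0.0004 tcp->tool cm [3.  0.1 0. ]
[(np.float64(1.12146676179446), np.int64(409), (np.float64(94.34338932072124), np.int64(45))), (np.float64(0.6310432524489715), np.int64(407), (np.float64(94.34338932072124), np.int64(45))), (np.float64(-0.030707093314640423), np.int64(406), (np.float64(94.34338932072124), np.int64(45)))]
```

```bash
python3 -m handwheel '[{"dx":0.8,"dy":0,"dz":-0.2,"wx":0,"wy":0,"wz":0,"hand":255},{"dx":0.2,"dy":0,"dz":-2,"wx":0,"wy":0,"wz":0,"hand":255},{"dx":0,"dy":0,"dz":-4,"wx":0,"wy":0,"wz":0,"hand":255},{"dx":0,"dy":4,"dz":-2,"wx":0,"wy":0,"wz":0,"hand":255},{"dx":0,"dy":4.5,"dz":0,"wx":0,"wy":0,"wz":0,"hand":255}]';python3 -m handwheel '[{"dx":0,"dy":4.5,"dz":0,"wx":0,"wy":0,"wz":0,"hand":255},{"dx":0,"dy":4.5,"dz":0,"wx":0,"wy":0,"wz":0,"hand":255},{"dx":0,"dy":0,"dz":0,"wx":0,"wy":0,"wz":0,"hand":255}]'
python3 - <<'E'
from st import *
st(); s=cam("scene","s10");t=cam("top","t10")
print([wheel(s,A,yaw,o) for o in (0,.004,.007)])
for n,c in(("s10z",s),("t10z",t)):
    im=c["color"][:,:,::-1][160:260,260:390];cv2.imwrite(f"pics/{n}.png",cv2.resize(im,(780,600),interpolation=cv2.INTER_CUBIC))
E
```

```text
time: 7.85
eef_pos: [0.4838, -0.049, 0.327]
ee_rot: [0.753, -0.658, 0.006, -0.004]
force: [0.4, -0.5, 0.6]
finger_gap: 0.0003
time: 8.15
eef_pos: [0.3882, -0.0627, 0.3268]
ee_rot: [0.753, -0.658, 0.007, -0.005]
force: [0.5, 1.0, 0.5]
finger_gap: 0.0004
t 8.15 rot xyz mm [-180.2   16.9  171.8] toolx [ 0.134 -0.991  0.005] toolz [ 0.017 -0.002 -1.   ] F [0.46 0.98 0.51] gap 0.0004 tcp->tool cm [  1.7 -18.    0.3]
[(np.float64(1.6199669206046765), np.int64(439), (np.float64(94.70678924826561), np.int64(49))), (np.float64(1.539788685254052), np.int64(436), (np.float64(94.70678924826561), np.int64(49))), (np.float64(1.3968960184692363), np.int64(433), (np.float64(94.70678924826561), np.int64(49)))]
```

View pics/s10z.png

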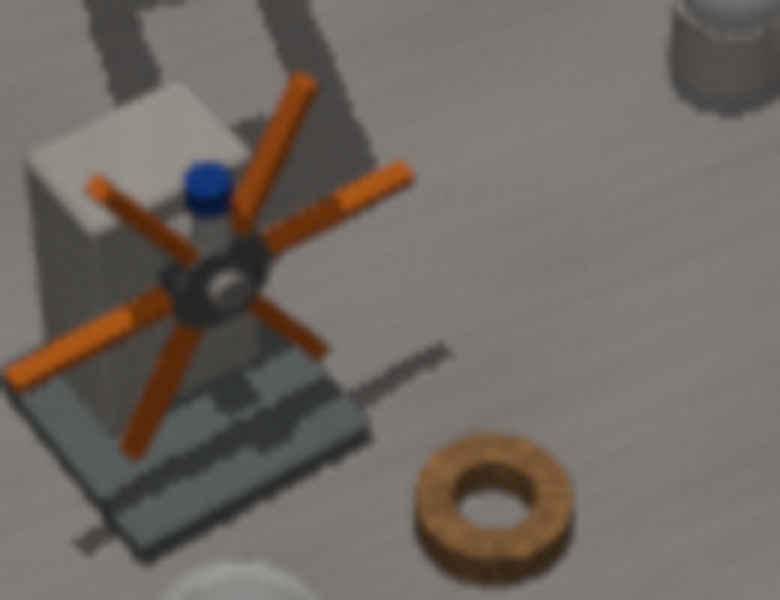

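View pics/t10z.png

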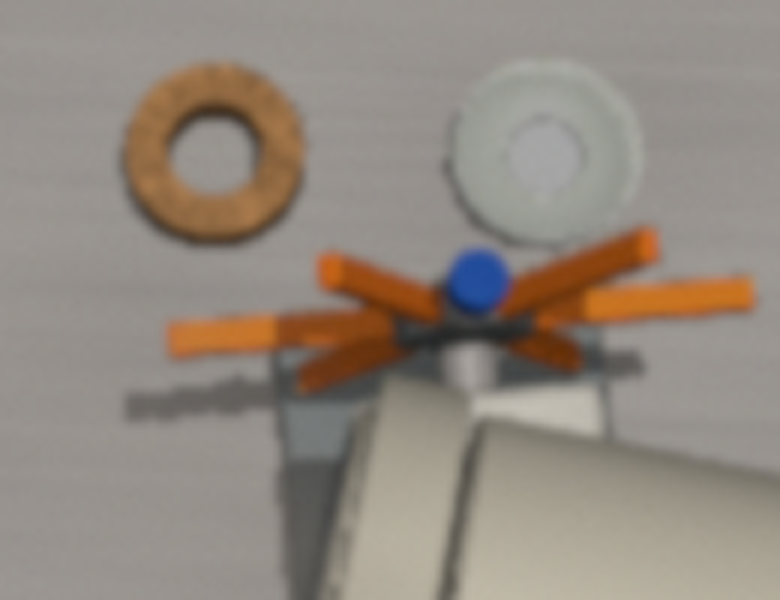

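```bash
python3 - <<'E'
from st import *
s=cam("scene");t=cam("top")
g=lambda u,v:(260+(u-.5)/6,160+(v-.5)/6)
# top-face end centre of each tip
pairs={"+y":((405,170),(170,340)),"-y":((12,382),(752,293)),"up+y":((305,80),(330,272)),"up-y":((98,188),(648,245)),"cap":((208,180),(478,278))}
for k,(a,b) in pairs.items():
    d=tri(s,g(*a),t,g(*b))-A;d=np.array([d@ax,d@ay,d[2]])*1e3
    print(k,d.round(1),"psi",np.degrees(np.arctan2(d[2],d[1])).round(1))
hub=(A,)
print(proj(t,A+[0,0,.072]),proj(t,A), "cap top pix",g(478,278))
# blue centroid in top at plane z=A+.072
h=cv2.cvtColor(t["color"],cv2.COLOR_RGB2HSV);m=cv2.inRange(h,(105,150,50),(130,255,255));m[:190]=0;m[230:]=0;m[:,:320]=0;m[:,360:]=0
v,u=np.nonzero(m);P=onplane(t,(u.mean(),v.mean()),A+[0,0,.070],[0,0,1])[0]-A;print("cap in top: x,y mm",P@ax*1e3,P@ay*1e3)
E
```

```text
+y [ -0.6 117.1   5.1] psi 2.5
-y [  -0.5 -120.5   -2.7] psi -178.7
up+y [ -1.1  54.8 105.6] psi 62.6
up-y [ -0.7 -63.4 101.5] psi 122.0
cap [-0.5 -2.7 70.3] psi 92.2
[[338.62262249 206.04231344]] [[336.50146301 212.66776823]] cap top pix (339.5833333333333, 206.25)
cap in top: x,y mm -1.139550911810658 -0.854197394767054
```

All checks agree that about 1.7° remains, so the last contact needs about 3.3 mm more, to TCP y≈33. I'll re-enter the gap and nudge it.

```bash
python3 -m handwheel '[{"dx":0,"dy":-4.5,"dz":0,"wx":0,"wy":0,"wz":0,"hand":255},{"dx":0,"dy":-4.5,"dz":0,"wx":0,"wy":0,"wz":0,"hand":255},{"dx":0,"dy":-4.5,"dz":0,"wx":0,"wy":0,"wz":0,"hand":255},{"dx":0.2,"dy":-4,"dz":0,"wx":0,"wy":0,"wz":0,"hand":255},{"dx":0,"dy":0,"dz":0,"wx":0,"wy":0,"wz":0,"hand":255}]';python3 st.py
```

```text
time: 8.85
eef_pos: [0.579, -0.039, 0.3278]
ee_rot: [0.754, -0.657, 0.008, -0.005]
force: [-1.2, -0.3, 0.6]
finger_gap: 0.0005
t 8.85 rot xyz mm [ 12.1  15.2 172.8] toolx [ 0.136 -0.991  0.005] toolz [ 0.019 -0.002 -1.   ] F [-1.18 -0.35  0.65] gap 0.0005 tcp->tool cm [ 1.5  1.2 -0. ]
```

```bash
python3 -m handwheel '[{"dx":0,"dy":1,"dz":3,"wx":0,"wy":0,"wz":0,"hand":255},{"dx":0,"dy":0.1,"dz":3,"wx":0,"wy":0,"wz":0,"hand":255},{"dx":0,"dy":0,"dz":1.5,"wx":0,"wy":0,"wz":0,"hand":255},{"dx":0,"dy":0,"dz":0,"wx":0,"wy":0,"wz":0,"hand":255}]';python3 st.py
```

```text
time: 9.25
eef_pos: [0.5723, -0.0395, 0.2468]
ee_rot: [0.755, -0.656, 0.006, -0.004]
force: [0.8, -0.8, 0.0]
finger_gap: 0.0007
t 9.25 rot xyz mm [ 5.5 15.6 91.8] toolx [ 0.139 -0.99   0.004] toolz [ 0.015 -0.002 -1.   ] F [ 0.8  -0.8   0.01] gap 0.0007 tcp->tool cm [ 1.6  0.6 -0. ]
```

```bash
python3 -m handwheel '[{"dx":-0.6,"dy":0.3,"dz":0.3,"wx":0,"wy":0,"wz":0,"hand":255},{"dx":-0.5,"dy":0,"dz":0,"wx":0,"wy":0,"wz":0,"hand":255},{"dx":-0.3,"dy":0,"dz":0,"wx":0,"wy":0,"wz":0,"hand":255},{"dx":-0.2,"dy":0,"dz":0,"wx":0,"wy":0,"wz":0,"hand":255},{"dx":0,"dy":0,"dz":0,"wx":0,"wy":0,"wz":0,"hand":255}]';python3 st.py
```

```text
time: 9.75
eef_pos: [0.5684, -0.0226, 0.2462]
ee_rot: [0.755, -0.656, 0.007, -0.005]
force: [0.1, 0.1, -0.5]
finger_gap: 0.0
t 9.75 rot xyz mm [ 3.8 32.8 91.2] toolx [ 0.14  -0.99   0.004] toolz [ 0.017 -0.002 -1.   ] F [ 0.15  0.08 -0.46] gap 0.0 tcp->tool cm [3.3 0.4 0. ]
```

```bash
python3 -m handwheel '[{"dx":-0.2,"dy":0,"dz":0.05,"wx":0,"wy":0,"wz":0,"hand":255},{"dx":0,"dy":0,"dz":0,"wx":0,"wy":0,"wz":0,"hand":255}]';python3 - <<'E'
from st import *
st();s=cam("scene","s11");print([wheel(s,A,yaw,o) for o in (0,.004,.007)])
E
```

```text
time: 9.95
eef_pos: [0.5685, -0.0206, 0.2465]
ee_rot: [0.755, -0.656, 0.008, -0.005]
force: [0.4, 0.2, 0.3]
finger_gap: 0.0005
t 9.95 rot xyz mm [ 4.1 34.9 91.5] toolx [ 0.14  -0.99   0.005] toolz [ 0.019 -0.002 -1.   ] F [0.35 0.24 0.31] gap 0.0005 tcp->tool cm [3.5 0.4 0. ]
[(np.float64(-0.5701516061902085), np.int64(407), (np.float64(92.38233711174284), np.int64(46))), (np.float64(-1.1685296610048759), np.int64(406), (np.float64(92.38233711174284), np.int64(46))), (np.float64(-1.9571229935210905), np.int64(403), (np.float64(92.38233711174284), np.int64(46)))]
```

```bash
python3 -m handwheel '[{"dx":0.8,"dy":0,"dz":-0.2,"wx":0,"wy":0,"wz":0,"hand":255},{"dx":0.4,"dy":0,"dz":-2,"wx":0,"wy":0,"wz":0,"hand":255},{"dx":0,"dy":0,"dz":-4,"wx":0,"wy":0,"wz":0,"hand":255},{"dx":0,"dy":4,"dz":-2,"wx":0,"wy":0,"wz":0,"hand":255},{"dx":0,"dy":4.5,"dz":0,"wx":0,"wy":0,"wz":0,"hand":255}]';python3 -m handwheel '[{"dx":0,"dy":4.5,"dz":0,"wx":0,"wy":0,"wz":0,"hand":255},{"dx":0,"dy":4.5,"dz":0,"wx":0,"wy":0,"wz":0,"hand":255},{"dx":0,"dy":4.5,"dz":0,"wx":0,"wy":0,"wz":0,"hand":255},{"dx":0,"dy":0,"dz":0,"wx":0,"wy":0,"wz":0,"hand":255}]'
python3 - <<'E'
from st import *
st(); s=cam("scene","s12");t=cam("top","t12")
print([wheel(s,A,yaw,o) for o in (0,.004,.007)])
h=cv2.cvtColor(t["color"],cv2.COLOR_RGB2HSV);m=cv2.inRange(h,(105,150,50),(130,255,255));m[:190]=0;m[230:]=0;m[:,:320]=0;m[:,360:]=0
v,u=np.nonzero(m);P=onplane(t,(u.mean(),v.mean()),A+[0,0,.070],[0,0,1])[0]-A;print("cap in top: x,y mm",P@ax*1e3,P@ay*1e3)
for n,c in(("s12z",s),("t12z",t)):
    im=c["color"][:,:,::-1][160:260,260:390];cv2.imwrite(f"pics/{n}.png",cv2.resize(im,(780,600),interpolation=cv2.INTER_CUBIC))
E
```

```text
time: 10.5
eef_pos: [0.4864, -0.0465, 0.3292]
ee_rot: [0.755, -0.655, 0.007, -0.005]
force: [-0.8, -1.5, 0.4]
finger_gap: -0.0001
time: 10.9
eef_pos: [0.3446, -0.0676, 0.3278]
ee_rot: [0.755, -0.656, 0.009, -0.005]
force: [0.0, 0.2, -0.7]
finger_gap: 0.0003
t 10.9 rot xyz mm [-224.    17.9  172.8] toolx [ 0.14  -0.99   0.006] toolz [ 0.02  -0.003 -1.   ] F [ 0.04  0.22 -0.69] gap 0.0003 tcp->tool cm [  2.  -22.4   0.4]
[(np.float64(-0.036179109156816026), np.int64(438), (np.float64(92.44021742346258), np.int64(47))), (np.float64(-0.19784238750894634), np.int64(436), (np.float64(92.44021742346258), np.int64(47))), (np.float64(-0.5410543171138344), np.int64(428), (np.float64(92.44021742346258), np.int64(47)))]
cap in top: x,y mm -1.1398634186921384 1.1404729285601745
```

View pics/s12z.png

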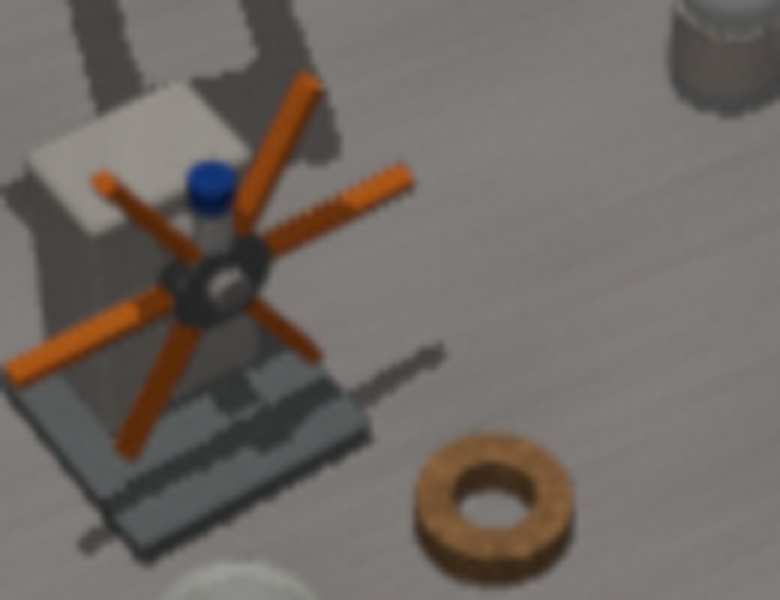

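View pics/t12z.png

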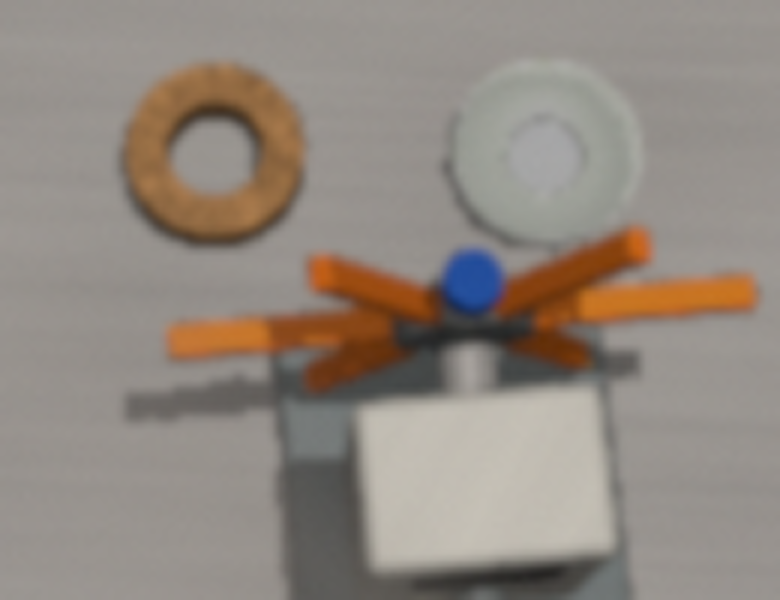

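The spoke fit reads about 0° to -0.5°. The rotator, ring and dish sit where they started, and the arm is clear of everything. I'm handing in.

```bash
python3 -c "
from plant import ctrl
print(ctrl.sign_off())"
```

```text
the job is handed in; nothing more can be done
None
```

The vial now points straight up as far as I can measure, and the wheel is standing still. I turned it about 116° with closed fingertips: two gentle pushes on successive upper spokes, then a 1.7° correcting nudge. The job was handed in at about 11 s with the arm well clear.

- **Vial angle:** the spoke directions in the scene view read between 0 and -0.5° from upright. The cap's position in the top view suggests about 1° past upright. The blue cap's direction in the scene view read +2.4°, but that measure read about 3° too high in most earlier checks, so I discounted it.
- **Forces:** the readings I took while pushing were about 4 N or less.
- **Surroundings:** in the last pictures the rotator, cork ring and dish had not visibly moved. I did not re-measure the bottles, jar or tip box.
- **Rejected command:** my first move was refused because its rows left out some of the values. Nothing moved, and I resent it in full.

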